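# Silence the key box and hold its lid open

### The arm

A 7-joint arm with a two-finger parallel gripper is mounted at the origin on the work surface. World frame = base frame: x ahead of the robot, y to its left, z up, the work surface at z = 0. Lengths are in m, angles in degrees, forces in N, time in s.
With the tool pointing down it reaches from about 0.425 to 0.875 m from the base axis. Payload 4.7 kg.
Tool frame: the origin (TCP) lies on the mounting face of the last link; the fingertips stand 182 mm ahead of it and the grasp point (between the pads) lies 164 mm ahead of it; z points along the fingers, x is the direction in which the jaws open and shut, and the axes are right-handed (so a half turn about z gives the same grasp; the last joint's range is limited). The gripper opens to 87 mm and grips with 3 to 60 N. Pads are 19 mm wide; open, the fingers measure 117 mm over their backs; the gripper's body (75 mm by 190 mm) begins 51 mm behind the grasp point.
Start: joints at [-68.463, 18.392, -4.016, 83.108, 1.295, 78.541, -3.26], TCP at [0.23, 0.608, 0.405] pointing down, gripper open.
Joint ranges: [-163.93, 163.93], [-17.29, 119.83], [-79.2, 71.16], [3.27, 140.29], [-89.18, 269.18], [5.43, 117.66], [-154.24, 154.24]. Speed limits (degrees/s): [147.25, 147.25, 180, 180, 180, 180, 180].

### API

Orientations are given as [roll, pitch, yaw] about the fixed x, y, z axes, in that order (R = Rz(yaw) Ry(pitch) Rx(roll)).
In Python, from cell import status, cams, env, outline_of, landmark_of gives the robot as it stands. The module is installed in compiled form; this text tells all that it offers.
- The arm moves only by the tool jog_arm, never from a script. Its argument "rows" is a list of rows, each a list of 7 numbers: the closure, from 0 (fully open) to 1 (shut), then the shift along the tool's x, y, z in m, then the turn, a rotation vector about the tool's x, y, z in degrees. A call has 1 to 12 rows; each row shifts and turns the commanded pose from where the row before left it, along the tool's axes as they then stand; what a row does not reach is not made up. A row lasts 1/12 s, in which the tool goes at most 41.7 mm and 7.16 degrees, less where a joint would pass 70% of its speed; a pose out of reach is approached as far as the arm can. A call with a gripper value outside its range is refused whole. The fingers move at their own pace and stop on an object; "grip_force" is the grip in N (left out, the last holds). Time passes only in rows, so rows that do not move let the fingers close. It gives the time, the measured TCP pose, the force and the opening at its end, in the units of the state.
- status.get_obs(): the state, without advancing time (a new reading comes with each control period).
- cams.read_camera(name): name is "scene" or "top" or "wrist"; returns (picture, depth): 420x560x3 uint8, red, green, blue; 420x560 float32, m along the optical axis (not along the pixel's ray), 0 where there is no reading.
- cams.camera_params(name): a dict with "vfov" (degrees; the focal length in pixels is half the picture's height over the tangent of half this angle, whatever the lens; pixels are square), "cx", "cy" (the principal point, pixels), "eye" and "attitude" of the camera in the world. Camera axes: x right, y up, looking along -z (the intrinsics and any distortion apply to the point x, -y, -z); pixel columns grow to the right and rows downward; lengths in m; the calibration is good to about 2 mm. The wrist camera is an equidistant fisheye: a pixel r from the principal point sees the ray r / f radians off the axis. A picture is of the moment at which its call begins: read the wrist's pose just before it. camera_params takes no time and is no camera call; for the wrist camera it gives the pose at the moment of the call.
- env.sign_off(): hands the job in, once; it reports no verdict.
Trained networks look in the newest picture that a camera, given by its name, has taken for a name from the list of things; names that differ only in an ending like _2 or _b are one class to them, and where a whole thing is asked for, a point or a joint stands for the part that bears it (a point fixed in the world has none). Each returns a list of dicts, best first, with "conf" (0 to 1); they miss things now and then, are a little off and sometimes report something else, mostly with a low value. They report only what shows in the picture. A call takes as long as a camera call. They do not tell look-alikes from the thing itself.
- outline_of(camera, name): "pixels" (420x560 bool, what is visible of it) and "box" ([left, top, right, bottom] in pixels, round what is visible of it).
- landmark_of(camera, name): "position" ([row, column] in pixels: a listed point, or the origin of a listed thing).
The state is a dict: "time_s": time; "qpos": joint angles; "joint_velocities": joint speeds; "effort": joint torques, N m; "tool_pos": TCP position; "tool_rot": TCP orientation; "force": force on the tool from outside, world axes, zero at the start; "wrist_torque": the same for the moment, N m; "grip_width": finger opening in m.
Only numpy, scipy, OpenCV 4.12 (cv2) and the standard library are available. Lean on these libraries where they do the work, as an engineer would, in place of code of your own. Each camera call takes 0.05 s, during which the arm holds its last target. There are 200 camera calls.

### The job

Silence the key box's lid alarm by pushing its red button fully down and letting it spring back up while the lid is still shut; then lift the lid, which has a steel bar handle, and hold it steady with the gripper, 50 degrees open, so that the keys inside can be reached. The lid falls shut by itself, so finish while still holding it there, and leave everything else on the table where it stands and the light switch as it is.

Things in the scene. Friction and masses are not known exactly. Their poses are not given: they have to be found in the camera images.
- keybox: dark wooden open-topped key box, fixed to the table, 160 (x) x 220 (y) x 70 mm high, origin at the centre of its underside on the table; its -x side is the front, which faces roughly to the robot, and the lid's hinge runs along its far (+x) upper rim. Placed and turned (up to 0.45 rad) differently each time
- keylid (a joint): opening angle of the lid in rad: 0 shut (level), grows as its front edge rises, 0.873 = 50 degrees, free up to 1.9. Lid of brown wood, 164 x 224 x 8 mm, 0.25 to 0.5 kg with its handle, free hinge without spring or stay: it falls shut when let go
- keylid_handle (a point): centre of the lid's handle: straight round steel bar, 12 mm thick, 120 mm long, along the box's y (parallel to the hinge), a 12 mm post at each end. Its axis is 40 mm above the lid's upper face; with the lid shut it is 118 mm above the table, and 135 mm to the front of and 48 mm above the hinge axis. It swings about the hinge; the bar can turn between the fingers of a gripper that keeps pointing down
- keylid_hinge (a point): middle of the lid's hinge axis, on the far upper rim of the key box, 70 mm above the table and 80 mm behind (+x of) the box's centre; the axis runs along the box's y axis
- alarm: white plastic alarm unit with the red button on its top, 80 x 90 x 22 mm, fixed to the table, origin at the centre of its underside. It stands to the left or the right of the key box
- mute_top (a point): centre of the top face of the red round push button (30 mm diameter), which points up; the button stands in a grey housing on the alarm unit
- mute (a joint): how far the red button is pushed down, in m: 0 up, 0.006 fully down; a spring of about 5 N at full travel brings it back
- bowl: loose blue ceramic tea bowl, 110 mm across, 60 mm high, origin at the centre of its underside; stands on the other side of the key box from the alarm. Leave alone
- chessboard: compact chessboard, 200 x 200 x 12 mm, fixed to the table, origin at the centre of its underside. Bystander
- pawn_mid (a point): half-way up a loose black plastic pawn, 18 mm across, 30 mm high, upright on the chessboard. Leave alone
- white_pawn_mid (a point): half-way up a loose white plastic pawn, 18 mm across, 30 mm high, upright on the chessboard. Leave alone
- keytray: loose steel key tray, 110 x 170 x 22 mm, origin at the centre of its underside. Leave alone
- housekey: loose brass key, about 65 mm long, lying in the key tray, origin near its middle at its underside. Leave alone
- lightswitch_tip (a point): tip of the 30 mm lever of the white toggle light switch, on the low white wall piece at the back of the table. Leave alone
There are look-alikes about, which are no part of the job. What is meant by the alarm is not pink or turquoise, and is the smaller of those in its own colour.

How it is judged (in metres and radians):
On the way, in this order (a step that is already met when the one before it is completed fails the run):
1. the red button is pushed fully down while the lid is shut (value of joint mute above 0.005 m and value of joint keylid below 0.05 rad), for 0.05 s.
2. the red button has sprung back up, the lid still shut (value of joint mute below 0.001 m and value of joint keylid below 0.05 rad), for 0.1 s.
At the end, for the whole second after the job is handed in: the lid is 50 degrees open within 6 degrees, still (under 0.1 rad/s), touched by the fingers with over 0.3 N; the button is up; bowl, pawns, tray and key lie within 20 mm of their starts, bowl and pawns upright; the light switch tip is within 10 mm of its start (value of joint keylid between 0.768 and 0.977 rad and velocity of joint keylid between -0.1 and 0.1 rad/s and contact force between the fingers and keylid above 0.3 N and value of joint mute below 0.001 m and not (distance of bowl from where it was at the start of the episode above 0.02 m or angle between bowl's own z axis and vertical above 0.5 rad) and not (distance of pawn_mid from where it was at the start of the episode above 0.02 m or angle between pawn_mid's own z axis and vertical above 0.5 rad) and not (distance of white_pawn_mid from where it was at the start of the episode above 0.02 m or angle between white_pawn_mid's own z axis and vertical above 0.5 rad) and not (distance of keytray from where it was at the start of the episode above 0.02 m) and not (distance of housekey from where it was at the start of the episode above 0.02 m) and not (distance of lightswitch_tip from where it was at the start of the episode above 0.01 m)); the arm keeps its last pose, push and grip.
It fails at once if the tea bowl is shifted by more than 20 mm or tipped (distance of bowl from where it was at the start of the episode above 0.02 m or angle between bowl's own z axis and vertical above 0.5 rad).
It fails at once if a pawn is shifted by more than 20 mm or tipped (distance of any of pawn_mid, white_pawn_mid from where it was at the start of the episode above 0.02 m or angle between any of pawn_mid, white_pawn_mid's own z axis and vertical above 0.5 rad).
It fails at once if the key tray is shifted by more than 20 mm (distance of keytray from where it was at the start of the episode above 0.02 m).
It fails at once if the brass key is shifted by more than 20 mm (distance of housekey from where it was at the start of the episode above 0.02 m).
It fails at once if the light switch is thrown (distance of lightswitch_tip from where it was at the start of the episode above 0.01 m).
It also fails if it takes over 48 s, if anything falls off the work surface, if the arm or the gripper's body presses on something with over 40 N, if the wrist force passes 120 N, or if a joint passes its speed limit or range.

## Working session

There is one attempt and no reset: what is moved stays moved. The work goes in short steps, Python scripts to look and compute and a tool call to move; the robot and the scene stay as the last step left them, time stands still between calls to the robot, and variables do not carry over. Pictures are saved under pics/ and viewed, about 8 in all and at most 12, crops included, and the job is handed in when it is done.

Besides the shell and the picture viewer there is one more tool, called after "Emit:" as name([rows], argument=value, ...), one row to a line, values as JSON. jog_arm: Moves the arm, as the interface text tells. Its arguments: {"type":"object","properties":{"rows":{"type":"array"},"grip_force":{"type":"number"}},"required":["rows"]}

```bash
mkdir -p pics; cat > h.py <<'E'
import numpy as np, cv2
from scipy.spatial.transform import Rotation as R
from cell import status, cams, env, outline_of, landmark_of
np.set_printoptions(precision=4,suppress=True)
def rot(a):
    a=np.array(a,float)
    return a if a.shape==(3,3) else R.from_euler('xyz',a,degrees=True).as_matrix()
def ray(cam,row,col,P=None):
    P=P or cams.camera_params(cam); f=210/np.tan(np.radians(P['vfov']/2))
    u=(np.asarray(col,float)-P['cx'])/f; v=(np.asarray(row,float)-P['cy'])/f
    if cam=='wrist':
        r=np.hypot(u,v)+1e-9; s=np.tan(r)/r; u,v=u*s,v*s
    d=np.stack([u,-v,-np.ones_like(u)],-1)
    return np.array(P['eye']),d@rot(P['attitude']).T
def on_z(cam,row,col,z,P=None):
    e,d=ray(cam,row,col,P); return e+d*((z-e[2])/d[...,2])[...,None]
def cloud(cam,depth,P=None):
    r,c=np.mgrid[0:420,0:560]; e,d=ray(cam,r,c,P); return e+d*depth[...,None]
E
python3 - <<'E'
from h import *
for c in ('scene','top'):
    print(c,cams.camera_params(c))
    im,d=cams.read_camera(c); cv2.imwrite(f'pics/{c}1.png',im[:,:,::-1]); np.save(f'{c}.npy',d)
    P=cams.camera_params(c); X=cloud(c,d)
    for n in ('keybox','keylid_handle','keylid_hinge','alarm','mute_top','bowl','keytray','pawn_mid','lightswitch_tip'):
        for l in landmark_of(c,n)[:4]:
            r,k=np.round(l['position']).astype(int); print(n,round(l['conf'],2),r,k, X[r,k] if 0<=r<420 and 0<=k<560 else '')
s=status.get_obs(); print(s['tool_pos'],s['tool_rot'],s['time_s'],s['force'],cams.camera_params('wrist'))
E
```

```text
scene {'vfov': 50.87858276722965, 'cx': 282.9497434622805, 'cy': 215.45965137402362, 'eye': array([0.9843, 0.7882, 1.1363]), 'attitude': array([ 40.978 ,  -0.4249, 148.7431])}
keybox 0.29 160 218 [ 0.5488 -0.3744  0.0416]
keylid_handle 0.59 193 290 [ 0.4496 -0.0347  0.1169]
keylid_handle 0.4 161 216 [ 0.5575 -0.373   0.0418]
keylid_hinge 0.73 228 265 [0.5711 0.0146 0.068 ]
keylid_hinge 0.31 170 217 [ 0.5688 -0.3454  0.0243]
alarm 0.8 120 253 [ 0.3132 -0.5381  0.026 ]
alarm 0.76 173 216 [ 0.5763 -0.3398  0.0175]
alarm 0.67 156 265 [ 0.3829 -0.3168  0.0299]
alarm 0.64 201 192 [ 0.7084 -0.2533  0.0201]
mute_top 0.43 162 218 [ 0.5543 -0.3625  0.0435]
mute_top 0.38 110 254 [ 0.299  -0.5524  0.061 ]
bowl 0.56 296 361 [0.4336 0.3381 0.0062]
keytray 0.56 136 216 [ 0.4757 -0.5546 -0.0015]
pawn_mid 0.51 358 403 [0.462  0.5487 0.0226]
lightswitch_tip 0.66 162 218 [ 0.5543 -0.3625  0.0435]
lightswitch_tip 0.53 332 273 [0.7332 0.3407 0.0935]
top {'vfov': 44.53880634491082, 'cx': 281.70287129015156, 'cy': 208.96525602331133, 'eye': array([0.275 , 0.0137, 1.6332]), 'attitude': array([  9.1797,  -0.
[... 365 characters left out ...]
53 [ 0.2945 -0.5249  0.0516]
mute_top 0.58 200 396 [ 0.5518 -0.3671  0.0435]
mute_top 0.54 261 394 [ 0.3594 -0.3456  0.06  ]
mute_top 0.5 286 464 [ 0.2786 -0.5535  0.0625]
mute_top 0.49 154 364 [ 0.7027 -0.273   0.0464]
bowl 0.61 243 178 [0.4361 0.3262 0.0025]
keytray 0.84 224 454 [ 0.4759 -0.5578  0.0058]
keytray 0.72 196 272 [ 0.582   0.024  -0.0011]
pawn_mid 0.48 240 106 [0.4499 0.5513 0.0132]
lightswitch_tip 0.5 147 173 [0.7235 0.3251 0.1006]
[0.2301 0.6079 0.4048] [179.9977  -0.0049  69.2741] 1.0 [0.0282 0.2303 1.4727] {'vfov': 65.70646984690485, 'cx': 278.20265691884094, 'cy': 219.35711855082744, 'eye': array([0.1581, 0.6343, 0.3843]), 'attitude': array([-16.3004,   0.0662,  69.2363])}
```

View pics/top1.png

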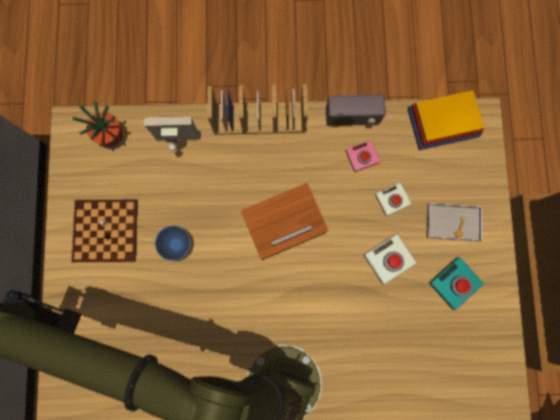

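View pics/scene1.png

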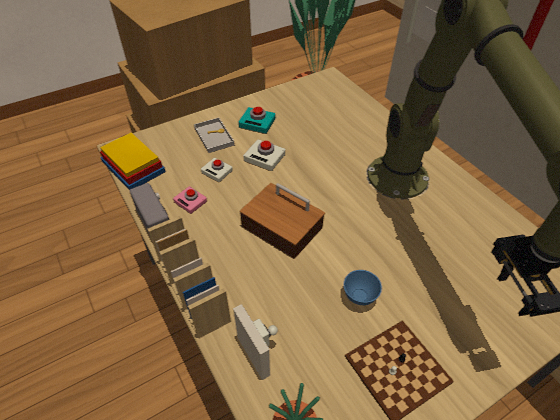

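The top view shows four alarm units: pink (row 154, col 364), small white (199, 395), large white (260, 394) and turquoise (285, 462). By the description I choose the small white one at (199, 395). Next I measure it, check it in a close crop, and measure the handle.

```bash
python3 - <<'E'
from h import *
for c in ('top','scene'):
    im=cv2.imread(f'pics/{c}1.png')[:,:,::-1].astype(int); X=cloud(c,np.load(f'{c}.npy'))
    red=(im[...,0]>120)&(im[...,1]<80)&(im[...,2]<80)
    for nm,ctr in (('small',(.552,-.365)),('large',(.36,-.345))):
        m=red&(np.hypot(X[...,0]-ctr[0],X[...,1]-ctr[1])<.05)
        r,k=np.nonzero(m); print(c,nm,m.sum(),X[m].mean(0),X[m].min(0),X[m].max(0),'zmed',np.median(X[m][:,2]))
        p=on_z(c,(r.min()+r.max())/2,(k.min()+k.max())/2,np.median(X[m][:,2]));print('  mid',p)
        w=(im.min(-1)>140)&(np.hypot(X[...,0]-ctr[0],X[...,1]-ctr[1])<.085)&(X[...,2]>.012)&(X[...,2]<.04)
        print('  white',w.sum(),cv2.minAreaRect((X[w][:,:2]*1000).astype(np.float32)),np.median(X[w][:,2]))
    near=np.hypot(X[...,0]-.49,X[...,1]-.0)<.2
    h=near&(X[...,2]>.107)&(X[...,2]<.13); print(c,'handle',h.sum(),X[h].mean(0),cv2.minAreaRect((X[h][:,:2]*1000).astype(np.float32)))
    l=near&(X[...,2]>.071)&(X[...,2]<.085); print(c,'lid',l.sum(),cv2.minAreaRect((X[l][:,:2]*1000).astype(np.float32)),np.median(X[l][:,2]))
im=cv2.imread('pics/top1.png')[140:300,330:490]; cv2.imwrite('pics/crop.png',cv2.resize(im,None,fx=3.5,fy=3.5,interpolation=3))
E
```

```text
top small 69 [ 0.5528 -0.3661  0.0431] [ 0.5406 -0.3818  0.0281] [ 0.5655 -0.3521  0.0533] zmed 0.042971218087869634
  mid [ 0.5519 -0.3656  0.043 ]
  white 387 ((560.5528564453125, -364.1129455566406), (76.05364227294922, 89.38228607177734), 23.03748893737793) 0.0218820462954199
top large 138 [ 0.3598 -0.3465  0.0609] [ 0.3411 -0.3696  0.0446] [ 0.3781 -0.3266  0.0711] zmed 0.060644551003882
  mid [ 0.3594 -0.347   0.0606]
  white 837 ((368.7641296386719, -341.6302795410156), (108.06509399414062, 122.69166564941406), 30.270370483398438) 0.03018348286265571
top handle 173 [ 0.4414 -0.0298  0.1224] ((441.8265075683594, -30.413803100585938), (12.150605201721191, 128.56192016601562), 21.83567237854004)
top lid 3526 ((492.6614990234375, -11.2352294921875), (164.706787109375, 224.2062225341797), 21.543750762939453) 0.07763715060746879
scene small 31 [ 0.5572 -0.3668  0.0423] [ 0.5395 -0.3816  0.0341] [ 0.5703 -0.3505  0.0499] zmed 0.04232399886821847
  mid [ 0.5585 -0.3666  0.0423]
  white 183 ((564.949951171875, -364.6356201171875), (77.53014373779297, 89.51414489746094), 25.147600173950195) 0.02032928303921766
scene large 55 [ 0.364  -0.3458  0.0598] [ 0.3439 -0.364   0.0531] [ 0.3829 -0.3286  0.0664] zmed 0.05999624127634928
  mid [ 0.3657 -0.3454  0.06  ]
  white 334 ((374.75958251953125, -341.0650634765625), (113.1181869506836, 122.65392303466797), 31.907560348510742) 0.029602493439731536
scene handle 151 [ 0.4459 -0.0288  0.1198] ((445.474853515625, -31.779739379882812), (15.475695610046387, 131.7505645751953), 22.7735538482666)
scene lid 2652 ((495.6937561035156, -11.687240600585938), (166.4590606689453, 225.44244384765625), 21.916410446166992) 0.07689106131519219
```

View pics/crop.png

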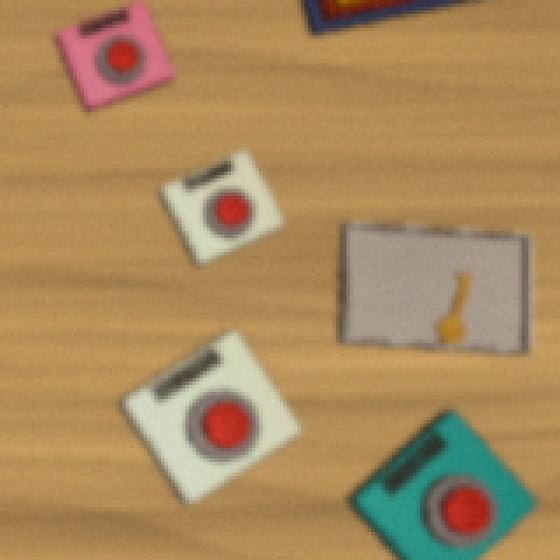

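The crop confirms it: the small white unit (crop 228, 212) measures 77 x 89 mm against 80 x 90 given, while the large one is 108 x 122. The button is at about (0.555, -0.366, 0.043). The box is turned 21.7°, and its handle is at about (0.443, -0.031). Moving now.

Emit:
jog_arm([
  [1,0,0,0,0,0,6.8],
  [1,0,0,0,0,0,6.8],
  [1,0,0,0,0,0,6.8],
  [1,0,0,0,0,0,6.8],
  [1,0,0,0,0,0,6.8],
  [1,0,0,0,0,0,6.8],
  [1,0,0,0,0,0,6.8],
  [1,0.03,0.02,0,0,0,0],
  [1,0.03,0.025,0,0,0,0],
  [1,0.03,0.025,0,0,0,0],
  [1,0.03,0.025,0,0,0,0],
  [1,0.03,0.025,0,0,0,0],
])

```text
time_s: 2.0
tool_pos: [0.4153, 0.5511, 0.405]
tool_rot: [-180.0, -0.0, 21.7]
force: [0.6, 1.3, -0.4]
grip_width: 0.0146
```

Emit:
jog_arm([
  [1,0,0.035,0,0,0,0],
  [1,0,0.035,0,0,0,0],
  [1,0,0.035,0,0,0,0],
  [1,0,0.035,0,0,0,0],
  [1,0,0.035,0,0,0,0],
  [1,0,0.035,0,0,0,0],
  [1,0,0.035,0,0,0,0],
  [1,0,0.035,0,0,0,0],
  [1,0,0.035,0,0,0,0],
  [1,0,0.035,0,0,0,0],
  [1,0,0.035,0,0,0,0],
  [1,0,0.035,0,0,0,0],
])

```text
time_s: 3.0
tool_pos: [0.5692, 0.1598, 0.4051]
tool_rot: [-180.0, -0.0, 21.7]
force: [0.9, 0.4, -0.0]
grip_width: 0.0002
```

Emit:
jog_arm([
  [1,-0.015,0.0345,0,0,0,0],
  [1,-0.015,0.0345,0,0,0,0],
  [1,-0.015,0.0345,0,0,0,0],
  [1,-0.015,0.0345,0,0,0,0],
  [1,-0.015,0.0345,0,0,0,0],
  [1,-0.015,0.0345,0,0,0,0],
  [1,-0.015,0.0345,0,0,0,0],
  [1,-0.015,0.0345,0,0,0,0],
  [1,-0.015,0.0345,0,0,0,0],
  [1,-0.015,0.0345,0,0,0,0],
  [1,-0.015,0.0345,0,0,0,0],
  [1,-0.015,0.0345,0,0,0,0],
])

```text
time_s: 4.0
tool_pos: [0.5542, -0.2913, 0.4051]
tool_rot: [180.0, -0.0, 21.7]
force: [2.0, -0.3, -0.4]
grip_width: 0.0009
```

Emit:
jog_arm([
  [1,-0.014,0.0345,0,0,0,0],
  [1,-0.014,0.0345,0,0,0,0],
  [1,0,0,0.03,0,0,0],
  [1,0,0,0.03,0,0,0],
  [1,0,0,0.03,0,0,0],
  [1,0,0,0,0,0,0],
])

```text
time_s: 4.5
tool_pos: [0.5524, -0.3626, 0.3081]
tool_rot: [-179.5, 0.4, 21.7]
force: [-0.2, 1.1, -1.1]
grip_width: 0.0004
```

```bash
python3 - <<'E'
from h import *
s=status.get_obs(); P=cams.camera_params('wrist'); im,d=cams.read_camera('wrist'); cv2.imwrite('pics/w1.png',im[:,:,::-1])
print(s['tool_pos'],P['eye'])
red=(im[...,0]>110)&(im[...,1]<80)&(im[...,2]<80); X=cloud('wrist',d,P)
m=red&(d>0)&(np.hypot(X[...,0]-.5545,X[...,1]+.366)<.06)
n,l,st,ce=cv2.connectedComponentsWithStats(m.astype(np.uint8))
for i in range(1,n):
    if st[i,4]>50: print(st[i],ce[i],np.median(X[l==i],0),on_z('wrist',ce[i][1],ce[i][0],.043,P))
print([(l['position'],l['conf']) for l in landmark_of('wrist','mute_top')])
E
```

```text
[ 0.5524 -0.3626  0.3081] [ 0.5238 -0.2918  0.2883]
[265 221  33  32 796] [280.8291 236.4611] [ 0.5549 -0.3695  0.0436] [ 0.555  -0.3697  0.043 ]
[([137.3, 65.1], 0.87), ([199.6, 473.1], 0.87), ([237.9, 284.1], 0.72)]
```

View pics/w1.png

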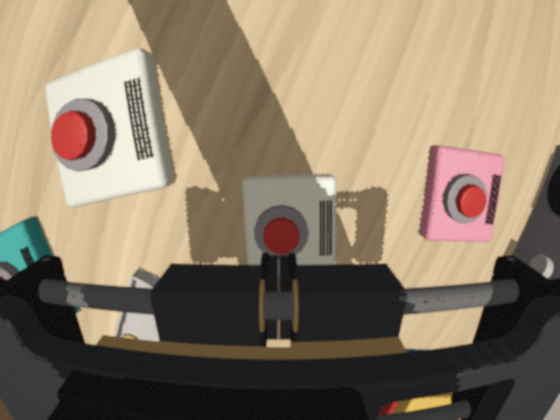

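The wrist picture shows the small white unit's red button at (236, 281), just ahead of the closed fingertips. The large white unit is at upper left and the pink one at right. Fine correction, settle, then descend.

Emit:
jog_arm([
  [1,0.001,0.005,0,0,0,0],
  [1,0,0,0,0,0,0],
  [1,0,0,0.02,0,0,0],
  [1,0,0,0.02,0,0,0],
  [1,0,0,0.02,0,0,0],
  [1,0,0,0.015,0,0,0],
  [1,0,0,0,0,0,0],
  [1,0,0,0,0,0,0],
  [1,0,0,0,0,0,0],
])

```text
time_s: 5.35
tool_pos: [0.5573, -0.369, 0.2415]
tool_rot: [179.9, -0.1, 21.7]
force: [0.5, -0.5, -0.2]
grip_width: 0.0003
```

Emit:
jog_arm([
  [1,-0.002,0,0.008,0,0,0],
  [1,0,0,0.006,0,0,0],
  [1,0,0,0.003,0,0,0],
  [1,0,0,0.003,0,0,0],
  [1,0,0,0.002,0,0,0],
  [1,0,0,0,0,0,0],
  [1,0,0,0,0,0,0],
])

```text
time_s: 5.93
tool_pos: [0.5549, -0.3699, 0.2205]
tool_rot: [180.0, -0.1, 21.7]
force: [-3.9, 2.7, 15.2]
grip_width: 0.0005
```

Emit:
jog_arm([
  [1,0,0,0.001,0,0,0],
  [1,0,0,0,0,0,0],
  [1,0,0,0,0,0,0],
])

```text
time_s: 6.18
tool_pos: [0.5549, -0.3699, 0.2204]
tool_rot: [180.0, -0.1, 21.7]
force: [-6.5, 3.2, 19.6]
grip_width: 0.0006
```

Emit:
jog_arm([
  [1,0,0,-0.02,0,0,0],
  [1,0,0,-0.03,0,0,0],
  [1,0,0,-0.03,0,0,0],
  [1,0,0,0,0,0,0],
  [1,0,0,0,0,0,0],
  [1,0,0,0,0,0,0],
])

```text
time_s: 6.68
tool_pos: [0.5548, -0.3688, 0.2961]
tool_rot: [-179.9, 0.0, 21.7]
force: [-0.3, -0.8, -0.5]
grip_width: 0.0004
```

```bash
python3 - <<'E'
from h import *
P=cams.camera_params('wrist'); im,d=cams.read_camera('wrist'); print(status.get_obs()['tool_pos'])
X=cloud('wrist',d,P); im=im.astype(int)
red=(im[...,0]>90)&(im[...,1]<70)&(im[...,2]<70)&(np.hypot(X[...,0]-.555,X[...,1]+.369)<.03)
r,k=np.nonzero(red);print(red.sum(),r.min(),r.max(),k.min(),k.max(),np.percentile(X[red][:,2],[5,25,50,75,95]), on_z('wrist',(r.min()+r.max())/2,(k.min()+k.max())/2,.043,P))
rad=np.hypot(X[...,0]-.555,X[...,1]+.369)
for a,b in ((0,.01),(.01,.014),(.016,.018),(.018,.02),(.02,.022),(.022,.025),(.025,.03),(.03,.04)):
    m=(rad>a)&(rad<b)&(X[...,2]<.07); print(a,b,m.sum(),np.percentile(X[m][:,2],[10,50,90]),im[m].mean(0))
E
```

```text
[ 0.5546 -0.3687  0.2954]
1239 210 250 259 298 [0.0346 0.0426 0.0434 0.0439 0.0446] [ 0.5545 -0.3691  0.043 ]
0 0.01 527 [0.0428 0.0436 0.0445] [115.2334  34.0266  31.7818]
0.01 0.014 600 [0.0354 0.0431 0.0442] [109.1717  37.3333  35.4317]
0.016 0.018 230 [0.0328 0.0337 0.0347] [87.5565 81.0522 80.5957]
0.018 0.02 348 [0.0328 0.0336 0.0344] [88.342  79.9023 79.6034]
0.02 0.022 554 [0.0223 0.0329 0.0342] [95.0505 90.5866 87.4224]
0.022 0.025 474 [0.021  0.022  0.0333] [130.7532 127.4726 116.7342]
0.025 0.03 998 [0.0208 0.0217 0.0224] [143.2886 140.2926 127.0812]
0.03 0.04 2501 [0.0201 0.0216 0.0226] [134.0232 130.2147 116.9444]
```

Fully pressed: the fingertip met a hard stop at 38.4 mm (a further 4 N moved it only 0.1 mm), and the housing rim is at only 33.5 mm. The button is back up at 43.5 mm. Now to the handle, gripper open.

Emit:
jog_arm([
  [0,0,0,-0.033,0,0,0],
  [0,0,0,-0.033,0,0,0],
  [0,0.002,-0.0355,0,0,0,0],
  [0,0.002,-0.0355,0,0,0,0],
  [0,0.002,-0.0355,0,0,0,0],
  [0,0.002,-0.0355,0,0,0,0],
  [0,0.002,-0.0355,0,0,0,0],
  [0,0.002,-0.0355,0,0,0,0],
  [0,0.002,-0.0355,0,0,0,0],
  [0,0.002,-0.0355,0,0,0,0],
  [0,0.002,-0.0355,0,0,0,0],
  [0,0.002,-0.0355,0,0,0,0],
])

```text
time_s: 7.73
tool_pos: [0.441, -0.0302, 0.3615]
tool_rot: [-180.0, 0.1, 21.7]
force: [1.0, 0.3, -0.1]
grip_width: 0.0725
```

Emit:
jog_arm([
  [0,0,0,0,0,0,0],
  [0,0,0,0,0,0,0],
  [0,0,0,0,0,0,0],
])

```text
time_s: 7.98
tool_pos: [0.4422, -0.0322, 0.362]
tool_rot: [180.0, 0.1, 21.7]
force: [0.3, 0.3, -0.6]
grip_width: 0.0853
```

```bash
python3 - <<'E'
from h import *
P=cams.camera_params('wrist'); im,d=cams.read_camera('wrist'); s=status.get_obs(); print(s['tool_pos'],s['tool_rot'])
cv2.imwrite('pics/w2.png',im[:,:,::-1]); X=cloud('wrist',d,P)
h=(X[...,2]>.105)&(X[...,2]<.135)&(np.hypot(X[...,0]-.443,X[...,1]+.031)<.08)&(d>0)
print(h.sum(),np.median(X[h],0),cv2.minAreaRect((X[h][:,:2]*1000).astype(np.float32)),np.percentile(X[h][:,2],[50,90]))
print([(l['position'],l['conf']) for l in landmark_of('wrist','keylid_handle')])
E
```

```text
[ 0.4424 -0.0328  0.3621] [179.9879   0.07    21.5953]
2388 [ 0.4366 -0.0191  0.1226] ((438.8263244628906, -24.407569885253906), (11.651637077331543, 110.52128601074219), 21.318946838378906) [0.1226 0.1239]
[([235.6, 279.1], 0.62)]
```

View pics/w2.png

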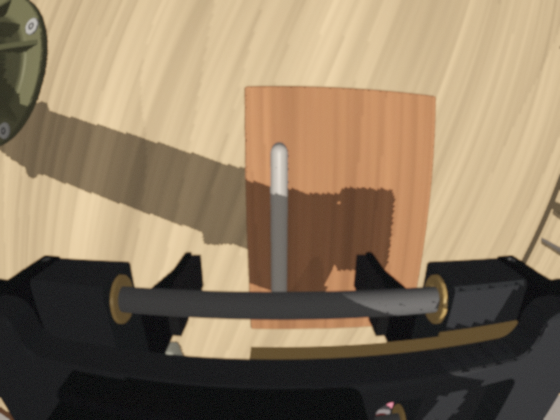

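The bar (column 279) sits midway between the open fingers, parallel to the pads. Descend 80 mm and close.

Emit:
jog_arm([
  [0,0,0,0.02,0,0,0],
  [0,0,0,0.02,0,0,0],
  [0,0,0,0.02,0,0,0],
  [0,0,0,0.02,0,0,0],
  [0,0,0,0,0,0,0],
  [1,0,0,0,0,0,0],
  [1,0,0,0,0,0,0],
  [1,0,0,0,0,0,0],
  [1,0,0,0,0,0,0],
  [1,0,0,0,0,0,0],
  [1,0,0,0,0,0,0],
  [1,0,0,0,0,0,0],
], grip_force=20)

```text
time_s: 9.08
tool_pos: [0.4425, -0.0319, 0.2831]
tool_rot: [-180.0, -0.0, 21.7]
force: [-0.5, -0.4, -0.4]
grip_width: 0.0484
```

Emit:
jog_arm([
  [1,0,0,0,0,0,0],
  [1,0,0,0,0,0,0],
  [1,0,0,0,0,0,0],
  [1,0,0,0,0,0,0],
])

```text
time_s: 9.42
tool_pos: [0.4424, -0.0319, 0.2827]
tool_rot: [-180.0, -0.0, 21.7]
force: [0.7, 0.2, -0.7]
grip_width: 0.0217
```

```bash
python3 -c "
import numpy as np
r=np.hypot(135,48);a0=np.arctan2(48,-135)
p=[r*np.array([np.cos(a0-np.radians(t)),np.sin(a0-np.radians(t))]) for t in np.linspace(0,50,21)]
print(np.round(np.diff(p,axis=0),1).tolist())"
```

```text
[[2.2, 5.8], [2.5, 5.7], [2.7, 5.6], [3.0, 5.5], [3.2, 5.4], [3.4, 5.2], [3.7, 5.1], [3.9, 4.9], [4.1, 4.7], [4.3, 4.5], [4.5, 4.4], [4.7, 4.2], [4.8, 3.9], [5.0, 3.7], [5.2, 3.5], [5.3, 3.3], [5.5, 3.0], [5.6, 2.8], [5.7, 2.6], [5.8, 2.3]]
```

Emit:
jog_arm([
  [1,0,0,0,0,0,0],
  [1,0,0,0,0,0,0],
  [1,0,0,0,0,0,0],
  [1,0,0,0,0,0,0],
  [1,0,0,0,0,0,0],
])

```text
time_s: 9.83
tool_pos: [0.4423, -0.032, 0.2827]
tool_rot: [-180.0, 0.0, 21.7]
force: [-2.4, 0.1, 1.2]
grip_width: 0.0109
```

Emit:
jog_arm([
  [1,0.0022,0,-0.0058,0,0,0],
  [1,0.0025,0,-0.0057,0,0,0],
  [1,0.0027,0,-0.0056,0,0,0],
  [1,0.003,0,-0.0055,0,0,0],
  [1,0,0,0,0,0,0],
  [1,0,0,0,0,0,0],
])

```text
time_s: 10.33
tool_pos: [0.4517, -0.0283, 0.3054]
tool_rot: [-180.0, 0.1, 21.7]
force: [-4.5, -2.2, -0.7]
grip_width: 0.0112
```

Emit:
jog_arm([
  [1,0.0032,0,-0.0054,0,0,0],
  [1,0.0034,0,-0.0052,0,0,0],
  [1,0.0037,0,-0.0051,0,0,0],
  [1,0.0039,0,-0.0049,0,0,0],
  [1,0.0041,0,-0.0047,0,0,0],
  [1,0.0043,0,-0.0045,0,0,0],
  [1,0.0045,0,-0.0044,0,0,0],
  [1,0.0047,0,-0.0042,0,0,0],
  [1,0,0,0,0,0,0],
  [1,0,0,0,0,0,0],
])

```text
time_s: 11.17
tool_pos: [0.4809, -0.0169, 0.3453]
tool_rot: [-179.9, 0.2, 21.6]
force: [-11.1, -2.5, 9.2]
grip_width: 0.0111
```

Emit:
jog_arm([
  [1,0.0048,0,-0.0039,0,0,0],
  [1,0.005,0,-0.0037,0,0,0],
  [1,0.0052,0,-0.0035,0,0,0],
  [1,0.0053,0,-0.0033,0,0,0],
  [1,0.0055,0,-0.003,0,0,0],
  [1,0.0056,0,-0.0028,0,0,0],
  [1,0.0057,0,-0.0026,0,0,0],
  [1,0.0058,0,-0.0023,0,0,0],
  [1,0,0,0,0,0,0],
  [1,0,0,0,0,0,0],
  [1,0,0,0,0,0,0],
  [1,0,0,0,0,0,0],
])

```text
time_s: 12.17
tool_pos: [0.5221, -0.0004, 0.3703]
tool_rot: [180.0, -0.1, 21.7]
force: [-3.8, -1.7, 6.0]
grip_width: 0.0113
```

```bash
python3 - <<'E'
from h import *
s=status.get_obs(); print(s['tool_pos'],s['tool_rot'],s['force'],s['grip_width'],np.abs(s['joint_velocities']).max())
a=np.radians(21.7); ax=np.array([np.cos(a),np.sin(a)]); hg=np.array([.4423,-.032])+.135*ax
for c in ('scene','top'):
    im,d=cams.read_camera(c); cv2.imwrite(f'pics/{c}2.png',im[:,:,::-1]); X=cloud(c,d)
    u=(X[...,:2]-hg)@ax; v=(X[...,:2]-hg)@np.array([-ax[1],ax[0]]); z=X[...,2]-.07
    m=(abs(v)>.07)&(abs(v)<.105)&(u>-.15)&(u<.02)&(z>.03)&(z<.2)&(d>0)&(im[...,0]>im[...,2]*1.4)
    if m.sum()>20:
        k=np.polyfit(z[m],u[m],1); print(c,m.sum(),'lid angle',90+np.degrees(np.arctan(k[0])))
g=np.array(s['tool_pos'])-[0,0,.164]; w=[(g[:2]-hg)@ax,g[2]-.07]
print('kinematic', np.degrees(np.arctan2(48,-135)-np.arctan2(w[1],w[0])),np.hypot(*w))
E
```

```text
[ 0.5221 -0.0004  0.3703] [179.9789  -0.1385  21.6766] [-3.758 -1.669  6.028] 0.011309588673326864 0.11793116861325574
scene 633 lid angle 50.60395423891199
top 556 lid angle 50.37031950456219
kinematic 50.60548418314444 0.14493328885419077
```

View pics/scene2.png

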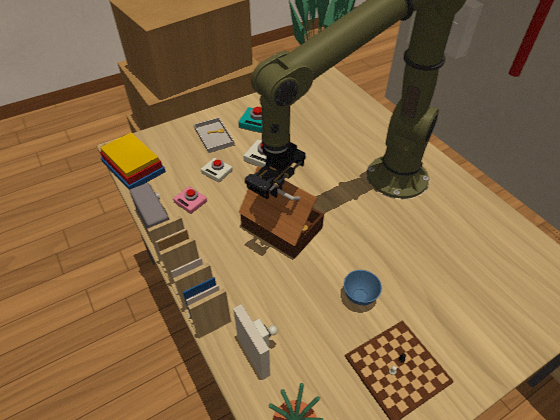

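The lid is open with the bar in the gripper (near 185, 290), and the bowl, pawns, tray and switch look unmoved. All three estimates give 50.4–50.6°. I'll let it settle briefly, then hand in.

Emit:
jog_arm([
  [1,0,0,0,0,0,0],
  [1,0,0,0,0,0,0],
  [1,0,0,0,0,0,0],
  [1,0,0,0,0,0,0],
  [1,0,0,0,0,0,0],
  [1,0,0,0,0,0,0],
])

```text
time_s: 12.77
tool_pos: [0.5221, -0.0004, 0.3704]
tool_rot: [180.0, -0.1, 21.7]
force: [-4.9, -0.8, 6.8]
grip_width: 0.0112
```

```bash
python3 -c "
from h import *
s=status.get_obs(); print(s['tool_pos'],s['force'],s['grip_width'],s['joint_velocities'])
print(env.sign_off())"
```

```text
[ 0.5221 -0.0004  0.3704] [-4.8916 -0.8118  6.8215] 0.01122229152761735 [ 0.044  -0.0079 -0.0036 -0.0935 -0.0931 -0.0671  0.0236]
the job is handed in; nothing more can be done
None
```

The alarm is silenced and the lid is held open at about 50°, with the gripper still on the handle. I handed the job in at about 13 s of the 48 s allowed; it reported no verdict.

- **Button:** I pressed the small white alarm's red button (77 x 89 mm as measured) to a hard stop with the lid shut. A depth reading afterwards showed it back up at 43.5 mm.
- **Lid:** The two camera fits gave 50.6° and 50.4°, and the arm's own position gave 50.6°. The arm stood still, the fingers were closed on the bar at 11 mm, and the wrist force was about 8 N.
- **Everything else:** The bowl, pawns, tray, key and light switch looked unmoved in the last scene picture. I did not re-measure their positions. No check failed or disagreed.

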